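Free the scrub brush from the laundry caddy

ROBOT

A 6-joint arm with a two-finger parallel gripper is mounted at the origin on the work surface. World frame = base frame: x ahead of the robot, y to its left, z up, the work surface at z = 0. Lengths are in mm, angles in rad, forces in N, time in s.
With the tool pointing down it reaches from about 300 to 775 mm from the base axis. Payload 14.6 kg.
Tool frame: the origin (TCP) lies between the finger pads; the fingertips stand manip.tip_reach ahead of it and the grasp point (between the pads) lies 5 mm behind it (manip.tip_reach is the distance from the TCP to the fingertips, in mm); z points along the fingers, y is the line along which they close (so a half turn about z gives the same grasp; the last joint's range is limited). The gripper opens to 94 mm and grips with 3 to 60 N. Pads are 16 mm wide; open, the fingers measure 119 mm over their backs; the gripper's body (75 mm by 177 mm) begins 78 mm behind the grasp point.
Start: joints at [-1.185, 0.3, 1.521, -0, 1.321, -0.067], TCP at [240.609, -494.567, 219.446] pointing down, gripper open.
Joint ranges: [-3.03, 3.03], [-0.79, 2.21], [0.23, 2.52], [-1.04, 4.18], [0, 3.07], [-2.55, 2.55]. Speed limits (rad/s): [2.22, 2.22, 2.57, 3.14, 3.14, 3.14].

INTERFACE

Orientations are given as [roll, pitch, yaw] about the fixed x, y, z axes, in that order (R = Rz(yaw) Ry(pitch) Rx(roll)).
In Python, from cell import manip gives the robot as it stands. The module is installed in compiled form; this text tells all that it offers.
- The arm moves only by the shell command python3 -m creep 'ROWS' [FORCE]. ROWS is JSON, a list of rows, each a list of 3 entries, a list of its own where there are three numbers: the opening, from -1 (shut) to 1 (fully open), then the shift along the tool's x, y, z in cm, then the turn about the tool's z in units of 5 degrees (1.0 is 5 degrees). In form: [[grip, [tx, ty, tz], roll], ...]. A call has 1 to 12 rows; each row is the pose to reach, as a shift and turn from the pose commanded when the call began, along the tool's axes at that moment; what a row does not reach only later rows make up. A row lasts 1/10 s, in which the tool goes at most 50 mm and 8.59 degrees, less where a joint would pass 70% of its speed; a pose out of reach is approached as far as the arm can. A call with a gripper value outside its range is refused whole. The fingers move at their own pace and stop on an object; FORCE is the grip in N (left out, the last holds). Time passes only in rows, so rows that repeat a pose let the fingers close. It gives the time, the measured TCP pose, the force, the opening and the grip force at its end, in the units of the state.
- manip.read_state(): the state, without advancing time (a new reading comes with each control period).
- manip.camera(name): name is "scene" or "top" or "wrist"; returns the picture (400x640x3 uint8, red, green, blue); there is no depth.
- manip.camera_params(name): a dict with "fovy" (degrees; the focal length in pixels is half the picture's height over the tangent of half this angle, whatever the lens; pixels are square), "cx", "cy" (the principal point, pixels), "origin" and "attitude" of the camera in the world. Camera axes: x right, y down, z forward; pixel columns grow to the right and rows downward; lengths in mm; the calibration is good to about 2 mm. A picture is of the moment at which its call begins: read the wrist's pose just before it. camera_params takes no time and is no camera call; for the wrist camera it gives the pose at the moment of the call.
- manip.sign_off(): hands the job in; it is judged then, once.
The state is a dict: "clock": time; "joints": joint angles; "qd": joint speeds; "effort": joint torques, N m; "eef_pos": TCP position; "eef_rot": TCP orientation; "wrist_force": force on the tool from outside, world axes, zero at the start; "moment": the same for the moment, N m; "finger_gap": finger opening in mm; "finger_force": force on a finger pad.
Only numpy, scipy, OpenCV 4.12 (cv2) and the standard library are available. Lean on these libraries where they do the work, as an engineer would, in place of code of your own. Each camera call takes 0.05 s, during which the arm holds its last target. There are 200 camera calls.

TASK

Slide the blue roll of lint tape straight up off its post on the laundry caddy and set it down upright in the green tray and let it go there, without dropping it. Then take the scrub brush that lies inside the caddy, which is longer than the caddy's opening, tilt it and draw it out end first through the opening, and finish holding it still in the gripper with the whole brush at least 60 mm above the caddy's top and touching nothing else. Leave the two bottles and the cup where they stand.

Things in the scene. Friction and masses are not known exactly. Their poses are not given: they have to be found in the camera images.
- caddy: White long case fixed to the counter, 342 (x) x 128 (y) x 60 mm high; origin at the centre of its underside, x along its length, pointing to the robot (world -x) within 0.35 rad. Grey inner floor 6 mm above the counter, inside 330 x 116 mm. Each end of its top is covered by a panel 6 mm thick (underside 54, top 60 mm above the counter), hollow below; the +x panel carries the steel post.
- caddy_opening (a point): centre of the opening in the caddy's top, level with the top (60 mm above the caddy's origin); axes as the caddy. The opening is 170 mm along x (from -85 to +85) by 116 mm along y, with steel-coloured edge strips at its two ends; beyond them the hollow under the panels, 48 mm high, runs on to x = +-165 mm.
- post_top (a point): top centre of the upright steel post, 30 mm in diameter with a chamfered top, 36 mm high above the panel it stands on, at caddy x = +102 mm, y = 0.
- roll: Roll of lint tape, blue-grey windings on a brown card core: a ring, outer diameter 62, bore 40, height 50 mm, about 0.12 kg; loose. It stands on the caddy's panel round the post (its top 110 mm above the counter) and overhangs the opening's end by about 14 mm, in the brush's way. Origin at the centre of its underside, z along its axis.
- brush: Scrub brush, a straight bar 220 (x) x 20 (y) x 24 mm (z), about 0.08 kg; loose. Pale wood handle with red band to -x, head with rigid blue bristles below to +x. Origin at the centre of its underside, x towards the head. It lies flat on the caddy's inner floor along the caddy (within 0.08 rad, head to the post), ends partly under the panels; grip its flat sides near the middle, through the opening.
- brush_handle_end (a point): middle of the brush's handle end face (-110 mm along x, 12 mm above the underside).
- brush_head_end (a point): middle of the brush's head end face (+110 mm along x, 12 mm above the underside).
- tray: Shallow green square tray fixed to the counter, 130 x 130 x 18 mm, walls and floor 5 mm thick, open on top; origin at the centre of its underside. It stands to the left or to the right of the caddy.
- bottle_dark: Black detergent bottle with purple cap, 72 mm diameter, 200 mm high, standing; origin at the centre of its underside. Bystander, on the other side of the caddy from the tray.
- bottle_red: Red detergent bottle with white cap, 76 mm diameter, 190 mm high, standing near the far end of the caddy, to one side; origin at the centre of its underside. Bystander.
- cup: White measuring cup, 72 mm diameter, 60 mm high, standing near the far end of the caddy, to the other side; origin at the centre of its underside. Bystander.
Things that resemble listed ones, but are neither listed nor needed, are in the scene too. Of the things that look like the brush, the middle-sized one is meant. Of the things that look like the tray, the smaller one is meant.

How it is judged:
By the outcome, as a careful person would: the job done as asked, in the order asked, and still so for the second after the job is handed in, while the arm keeps its last pose, push and grip.
It also fails if it takes over 56 s, if anything falls off the work surface, if the arm or the gripper's body presses on something with over 40 N, if the wrist force passes 120 N, or if a joint passes its speed limit or range.

## Working session

There is one attempt and no reset: what is moved stays moved. The work goes in short steps, Python scripts to look and compute and a shell command to move; the robot and the scene stay as the last step left them, time stands still between calls to the robot, and variables do not carry over. Pictures are saved under pics/ and viewed, at most 10 in all, crops included, and the job is handed in when it is done.

```bash
mkdir -p pics; ls; python3 - <<'E'
from cell import manip
import cv2
for n in ("top","scene"):
    p=manip.camera_params(n);print(n,p)
    cv2.imwrite(f"pics/{n}0.png",manip.camera(n)[:,:,::-1])
print(manip.tip_reach,manip.camera_params("wrist"));print(manip.read_state())
E
```

```text
pics
top {'fovy': 53.857036533432854, 'cx': 319.1624472376928, 'cy': 197.10499892087813, 'origin': array([ 172.75750757,  101.75165972, 1405.48095451]), 'attitude': array([-2.92885145e+00,  1.07009220e-04, -1.53435557e+00])}
scene {'fovy': 55.62585568558909, 'cx': 326.63092487189454, 'cy': 196.43375470113006, 'origin': array([ 894.51400568, -418.97141204, 1138.70073949]), 'attitude': array([-2.56025532,  0.00383392,  0.67803898])}
14.0 {'fovy': 63.07617377197413, 'cx': 321.2664790886375, 'cy': 197.6972530643023, 'origin': array([ 311.98602047, -459.71134003,  384.48991329]), 'attitude': array([ 2.86827006e+00, -1.24685798e-03, -1.11916585e+00])}
{'clock': 0.1, 'joints': array([-1.18460338e+00,  3.00407856e-01,  1.52148604e+00, -2.41713353e-05,
        1.32071182e+00, -6.65897879e-02]), 'qd': array([-0.00160657,  0.00093534, -0.00210974, -0.00018988,  0.00043098,
        0.00092188]), 'effort': array([ 1.07269141e-03, -5.32644439e+01, -3.53284657e+01,  7.09510082e-02,
        2.34655361e-02, -8.04664000e-05]), 'eef_pos': array([ 240.5253666 , -494.3832663 ,  218.96122175]), 'eef_rot': array([-3.14058028e+00, -4.40482874e-05,  4.52788711e-01]), 'wrist_force': array([ 0.12741046, -0.39968526,  0.29129892]), 'moment': array([ 0.01435184,  0.00626252, -0.04788592]), 'finger_force': 0.0, 'finger_gap': 94.03919609610794}
```

View pics/top0.png

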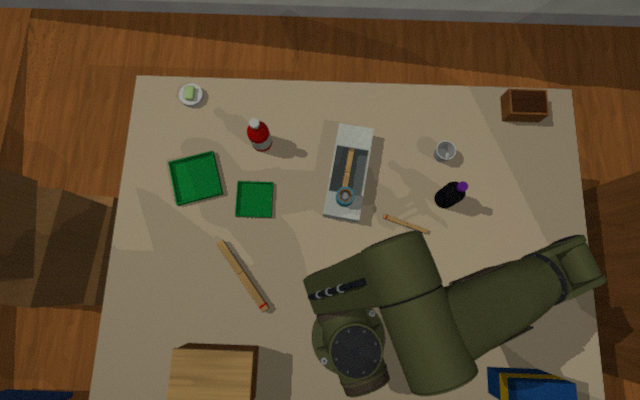

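View pics/scene0.png

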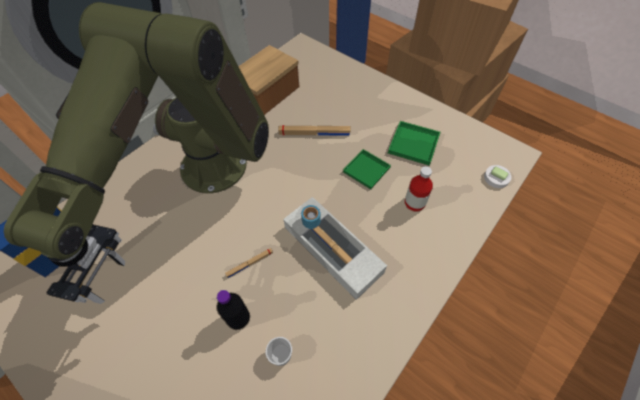

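The top view shows the white caddy at about (348,172) with the roll at (345,197). There are two green trays, at (196,178) and (255,200). Three brush-like things are visible: (243,275) long, (406,224) short, and (348,168) in the caddy. By the description I need the smaller tray at (255,200) and the middle-sized brush inside the caddy. I'll measure these now and confirm them in an enlarged crop.

```bash
cat > h.py <<'E'
import numpy as np, cv2
from scipy.spatial.transform import Rotation as Ro
from cell import manip
def cam(n):
    p=manip.camera_params(n); return p, manip.camera(n)
def ray(p,uv,z):
    uv=np.atleast_2d(uv).astype(float); f=200/np.tan(np.radians(p['fovy'])/2)
    d=np.c_[(uv[:,0]-p['cx'])/f,(uv[:,1]-p['cy'])/f,np.ones(len(uv))]@Ro.from_euler('xyz',p['attitude']).as_matrix().T
    o=np.array(p['origin']); return o+d*((z-o[2])/d[:,2])[:,None]
def proj(p,X):
    f=200/np.tan(np.radians(p['fovy'])/2)
    c=(np.atleast_2d(X)-p['origin'])@Ro.from_euler('xyz',p['attitude']).as_matrix()
    return c[:,:2]/c[:,2:]*f+[p['cx'],p['cy']]
def blobs(m,amin=30):
    cs,_=cv2.findContours(m.astype(np.uint8),cv2.RETR_EXTERNAL,cv2.CHAIN_APPROX_NONE)
    return sorted([c[:,0] for c in cs if cv2.contourArea(c)>amin],key=lambda c:-cv2.contourArea(c))
def rect(P): # world xy points -> centre,size,angle
    (c,s,a)=cv2.minAreaRect(P[:,:2].astype(np.float32)); return np.round(c,1),np.round(s,1),round(a,1)
E
python3 - <<'E'
from h import *
p,im=cam("top"); hsv=cv2.cvtColor(im,cv2.COLOR_RGB2HSV);H,S,V=cv2.split(hsv)
for c in blobs((H>50)&(H<80)&(S>120)): print("green",c.mean(0),rect(ray(p,c,18)))
for c in blobs((S<45)&(V>130),200): print("white",c.mean(0),len(c),rect(ray(p,c,60)))
for c in blobs((H>90)&(H<115)&(S>60)&(V>60))[:6]: print("blue",c.mean(0),rect(ray(p,c,110)))
a=cv2.resize(im[105:240,150:440],None,fx=2.7,fy=2.7,interpolation=cv2.INTER_CUBIC)
cv2.imwrite("pics/crop1.png",a[:,:,::-1])
E
```

```text
green [194.63372093 177.61627907] (array([529.1, 568.1]), array([170.1, 168.4]), 17.0)
green [253.78832117 198.77372263] (array([458. , 347.9]), array([128.3, 128.2]), 0.3)
white [344.77391304 169.24057971] 345 (array([566.5,  12.3]), array([129.3, 341.5]), 81.7)
white [189.96875   93.515625] 64 (array([838.5, 605.3]), array([85.3, 81.5]), 5.7)
blue [545.30128205 390.88461538] (array([-124.1, -598.4]), array([ 47.8, 186.3]), 2.1)
blue [344.71428571 195.83928571] (array([459.5,  25.2]), array([62.1, 60.9]), 2.1)
```

View pics/crop1.png

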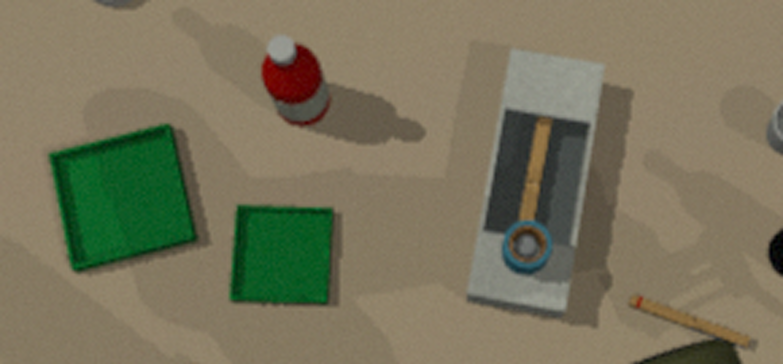

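The crop confirms it. The small tray is centred at (458,348) mm and measures 128 mm square, while the decoy is 170 mm. The caddy is at (566,12) mm with its axis about 8.3° off, and the blue roll is at (460,25) mm. The brush inside the caddy runs between crop pixels (545,120) and (528,220). Next I rise and go above the roll.

```bash
python3 -m creep '[[1,[0,0,-5],0],[1,[0,0,-10],0],[1,[0,0,-10],0]]' 20; python3 -m creep '[[1,[42.4,-37.1,0],6.85],[1,[42.4,-37.1,0],6.85],[1,[42.4,-37.1,0],6.85],[1,[42.4,-37.1,0],6.85],[1,[42.4,-37.1,0],6.85],[1,[42.4,-37.1,0],6.85],[1,[42.4,-37.1,0],6.85],[1,[42.4,-37.1,0],6.85],[1,[42.4,-37.1,0],6.85],[1,[42.4,-37.1,0],6.85],[1,[42.4,-37.1,0],6.85],[1,[42.4,-37.1,0],6.85]]'
```

```text
clock: 0.45
eef_pos: [241.1, -495.7, 326.1]
eef_rot: [3.132, 0.001, 0.453]
wrist_force: [0.5, -0.3, -1.2]
finger_gap: 94.0
finger_force: 0.0
clock: 1.65
eef_pos: [460.1, 27.7, 318.9]
eef_rot: [-3.141, 0.001, -0.142]
wrist_force: [-0.1, -0.4, 0.2]
finger_gap: 94.1
finger_force: 0.0
```

```bash
python3 -m creep '[[1,[0,0,0],0],[1,[0,0,0],0],[1,[0,0,0],0]]'; python3 - <<'E'
from h import *
p,im=cam("wrist"); hsv=cv2.cvtColor(im,cv2.COLOR_RGB2HSV);H,S,V=cv2.split(hsv)
for c in blobs((H>90)&(H<115)&(S>60)&(V>60),300)[:4]: print("blue",c.mean(0),len(c),rect(ray(p,c,110)))
print(p['origin'])
cv2.imwrite("pics/w1.png",im[:,:,::-1])
E
```

```text
clock: 1.95
eef_pos: [459.3, 23.7, 319.3]
eef_rot: [3.141, 0.0, -0.146]
wrist_force: [-0.7, 0.1, -0.3]
finger_gap: 94.2
finger_force: 0.0
blue [318.80769231 168.12179487] 156 (array([468.9,  25.4]), array([59.7, 62.6]), 81.5)
[537.82800014  12.5409005  484.8797328 ]
```

View pics/w1.png

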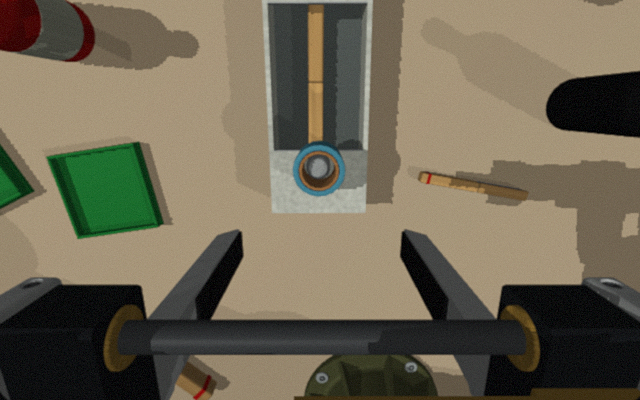

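The wrist view shows the roll at (319,168), the caddy's near end at rows 150-212, the tray at (105,190), and the short decoy brush at right. The two roll estimates differ by 9 mm in x, so I'll cross-check with the caddy, tray and post.

```bash
python3 - <<'E'
from h import *
for n in("wrist","top","scene"):
    p,im=cam(n); hsv=cv2.cvtColor(im,cv2.COLOR_RGB2HSV);H,S,V=cv2.split(hsv)
    print(n)
    for c in blobs((H>50)&(H<80)&(S>120),800 if n!="top" else 200)[:3]: print(" green",c.mean(0).round(),*rect(ray(p,c,18)))
    for c in blobs((H>90)&(H<115)&(S>60)&(V>60),60)[:4]: print(" blue",c.mean(0).round(),*rect(ray(p,c,110)))
    for c in blobs((S<45)&(V>130),400 if n=="wrist" else 100)[:4]: print(" white",c.mean(0).round(),*rect(ray(p,c,60)))
    print(" proj post(465.5,27,96), roll top(459,25),(469,25)",proj(p,[[465.5,27,96],[459.5,25.2,110],[468.9,25.4,110]]).round(1).tolist())
p=manip.camera_params("wrist");print("wrist caddy near corners",ray(p,[[273,212],[366,212]],60))
print("post top", ray(p,[[319,167]],96))
E
```

```text
wrist
 green [106. 189.] [464.2 343.6] [128.1 137. ] 0.3
 green [  9. 179.] [499.3 468.6] [47.  93.9] 66.7
 blue [319. 167.] [469.4  25.4] [59.8 63.7] 82.6
 white [315.  94.] [528.   17.9] [129.4 259.7] 81.8
 proj post(465.5,27,96), roll top(459,25),(469,25) [[317.6, 169.9], [319.8, 176.9], [318.4, 169.1]]
top
 green [195. 178.] [529.2 568.3] [169.9 168.3] 17.1
 green [254. 199.] [457.9 347.6] [128.7 128.6] 0.4
 blue [546. 391.] [-122.7 -598.9] [ 50.7 185.1] 2.1
 white [355. 129.] [716.8  -9.8] [129.3  38.1] 82.0
 white [190.  93.] [840.6 605.5] [80.5 82.7] 2.1
 proj post(465.5,27,96), roll top(459,25),(469,25) [[344.3, 195.1], [345.0, 196.0], [345.0, 193.2]]
scene
 green [414. 143.] [534.6 563.3] [160.6 175. ] 17.0
 green [366. 169.] [466.1 342.6] [129.8 125.4] 89.7
 blue [ 27. 226.] [-191.8 -560.3] [185.  143.5] 89.9
 blue [353.  27.] [-20.5 899.3] [151.8 472. ] 35.3
 blue [ 60. 251.] [ -25.5 -546. ] [164.7  73.3] 89.6
 blue [311. 216.] [475.5  13.9] [57.7 87.4] 44.4
 white [589.  56.] [ 787.9 1528. ] [570.3 976.9] 14.6
 white [336. 245.] [571.2   5.8] [145.1 357.3] 82.1
 white [396.  10.] [   8.5 1200.2] [232.3 261.1] 26.2
 white [279. 351.] [ 655.9 -335.9] [72.8 74. ] 41.7
 proj post(465.5,27,96), roll top(459,25),(469,25) [[310.8, 214.5], [308.9, 211.6], [311.2, 213.1]]
wrist caddy near corners [[410.14669902  97.85838745  60.        ]
 [391.3508547  -28.25957374  60.        ]]
post top [[468.94859778  25.05564623  96.        ]]
```

The wrist view puts both the post and the roll at (469,25) mm, so I go with that and descend straddling the roll.

```bash
python3 -m creep '[[1,[0.8,-0.3,0],0],[1,[0.8,-0.3,-0],0],[1,[0.8,-0.3,5],0],[1,[0.8,-0.3,10],0],[1,[0.8,-0.3,14],0],[1,[0.8,-0.3,17],0],[1,[0.8,-0.3,19.5],0],[1,[0.8,-0.3,21.5],0],[1,[0.8,-0.3,23],0],[1,[0.8,-0.3,23],0],[1,[0.8,-0.3,23],0],[1,[0.8,-0.3,23],0]]' 20; python3 - <<'E'
from h import *
p,im=cam("wrist"); cv2.imwrite("pics/w2.png",im[:,:,::-1])
E
```

```text
clock: 3.35
eef_pos: [468.5, 26.3, 90.4]
eef_rot: [-3.141, -0.001, -0.145]
wrist_force: [-0.7, -0.3, 0.0]
finger_gap: 94.1
finger_force: 0.0
```

View pics/w2.png

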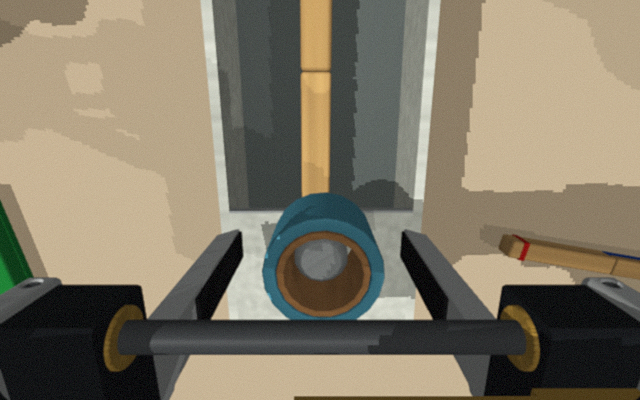

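The roll is centred between the fingers, with its top ring at (322,275). I close the gripper and lift straight up.

```bash
python3 -c "
from h import *
print(ray(manip.camera_params('wrist'),[[322,275]],110))"
python3 -m creep '[[-1,[0,0,0],0],[-1,[0,0,0],0],[-1,[0,0,0],0],[-1,[0,0,0],0],[-1,[0,0,0],0],[-1,[0,0,0],0],[-1,[0,0,0],0],[-1,[0,0,0],0]]' 20; python3 -m creep '[[-1,[0,0,-0.5],0],[-1,[0,0,-1.5],0],[-1,[0,0,-2.5],0],[-1,[0,0,-3.5],0],[-1,[0,0,-4.5],0],[-1,[0,0,-6],0],[-1,[0,0,-7.5],0],[-1,[0,0,-9],0],[-1,[0,0,-9],0],[-1,[0,0,-9],0]]'
```

```text
[[467.00509526  26.44965302 110.        ]]
clock: 4.2
eef_pos: [468.0, 26.3, 89.5]
eef_rot: [3.142, -0.0, -0.145]
wrist_force: [-1.8, -1.0, 2.1]
finger_gap: 62.4
finger_force: 20.0
clock: 5.2
eef_pos: [467.8, 26.4, 179.4]
eef_rot: [-3.142, -0.0, -0.145]
wrist_force: [0.4, 1.4, -1.6]
finger_gap: 62.6
finger_force: 20.0
```

```bash
python3 -m creep '[[-1,[-0.2,-1.5,0],0],[-1,[-0.8,-4.5,0],0],[-1,[-1.4,-8.5,0],0],[-1,[-2.1,-12.5,0],0],[-1,[-2.8,-16.5,0],0],[-1,[-3.5,-20.5,0],0],[-1,[-4.2,-24.5,0],0],[-1,[-4.8,-28,0],0],[-1,[-5.1,-30.3,0],0],[-1,[-5.3,-31.4,0],0],[-1,[-5.3,-31.4,0],0],[-1,[-5.3,-31.4,0],0]]' ; python3 -m creep '[[-1,[0,0,2],0],[-1,[0,0,5],0],[-1,[0,0,8],0],[-1,[0,0,10],0],[-1,[0,0,10],0],[-1,[0,0,10],0]]'; python3 - <<'E'
from h import *
for n in ("wrist","scene"):
    p,im=cam(n); hsv=cv2.cvtColor(im,cv2.COLOR_RGB2HSV);H,S,V=cv2.split(hsv)
    for c in blobs((H>50)&(H<80)&(S>120),800)[:2]: print(" green",c.mean(0).round(),*rect(ray(p,c,18)))
    if n=="wrist": cv2.imwrite("pics/w3.png",im[:,:,::-1])
E
```

```text
clock: 6.4
eef_pos: [460.8, 343.8, 179.0]
eef_rot: [3.141, 0.001, -0.145]
wrist_force: [-0.7, -0.4, -1.7]
finger_gap: 62.5
finger_force: 20.0
clock: 7.0
eef_pos: [461.3, 344.1, 80.3]
eef_rot: [-3.141, -0.0, -0.146]
wrist_force: [-0.1, -0.2, -1.5]
finger_gap: 62.8
finger_force: 20.0
 green [ 49. 153.] [536.8 553.9] [162.6 154.4] 17.0
 green [312. 181.] [481.1 349.8] [ 94.1 128.3] 0.2
 green [414. 143.] [534.6 563.3] [160.6 175. ] 17.0
```

View pics/w3.png

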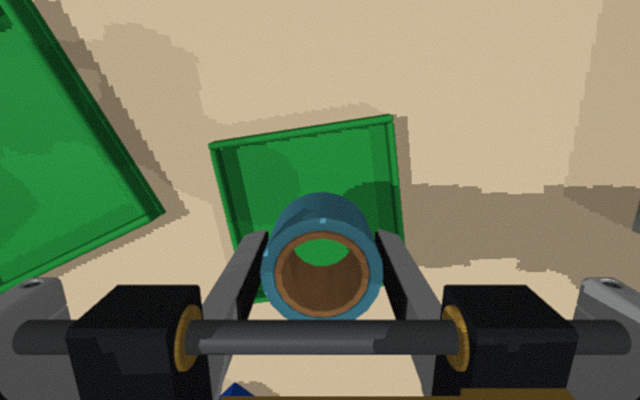

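The roll is held over the small tray, whose outline spans columns 210-405 and rows 115-300, so I'm within about 5 mm of centre. I set it down.

```bash
python3 -m creep '[[-1,[0.2,-0.4,1.5],0],[-1,[0.2,-0.4,3],0],[-1,[0.2,-0.4,4],0],[-1,[0.2,-0.4,4.3],0],[-1,[0.2,-0.4,4.4],0],[-1,[0.2,-0.4,4.5],0],[-1,[0.2,-0.4,4.55],0],[-1,[0.2,-0.4,4.6],0],[-1,[0.2,-0.4,4.6],0],[-1,[0.2,-0.4,4.6],0]]'
```

```text
clock: 8.1
eef_pos: [463.6, 348.5, 34.5]
eef_rot: [-3.141, -0.001, -0.145]
wrist_force: [-4.3, -3.3, 9.4]
finger_gap: 62.9
finger_force: 20.0
```

```bash
python3 -m creep '[[0.45,[0,0,0],0],[0.6,[0,0,0],0],[0.6,[0,0,0],0],[0.6,[0,0,0],0],[0.6,[0,0,-1],0],[0.6,[0,0,-4],0],[0.6,[0,0,-8],0],[0.6,[0,0,-12],0],[0.6,[0,0,-17],0],[0.6,[0,0,-22],0],[0.6,[0,0,-22],0],[0.6,[0,0,-22],0]]' 3;  python3 - <<'E'
from h import *
p,im=cam("wrist")
a=im[80:400,150:500]; cv2.imwrite("pics/w4.png",a[:,:,::-1])
p,im=cam("top"); hsv=cv2.cvtColor(im,cv2.COLOR_RGB2HSV);H,S,V=cv2.split(hsv)
E
```

```text
clock: 9.3
eef_pos: [463.5, 348.4, 254.8]
eef_rot: [-3.14, -0.002, -0.145]
wrist_force: [-0.2, 0.0, -0.2]
finger_gap: 75.4
finger_force: 0.0
```

View pics/w4.png

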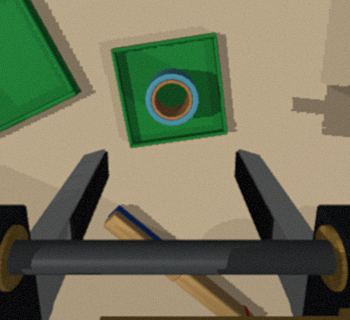

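The roll stands upright in the small tray (crop (172,98)). Next I move over the caddy to locate the brush.

```bash
python3 -m creep '[[0,[1,2,0],0],[0,[3,6,0],0],[0,[12.8,31.9,0],0],[0,[12.8,31.9,0],0],[0,[12.8,31.9,0],0],[0,[12.8,31.9,0],0],[0,[12.8,31.9,0],0],[0,[12.8,31.9,0],0],[0,[12.8,31.9,0],0],[0,[12.8,31.9,0],0],[0,[12.8,31.9,0],0],[0,[12.8,31.9,0],0]]';  python3 - <<'E'
from h import *
print(manip.read_state()['eef_pos'])
p,im=cam("wrist"); hsv=cv2.cvtColor(im,cv2.COLOR_RGB2HSV);H,S,V=cv2.split(hsv)
for c in blobs((H>8)&(H<25)&(S>90)&(V>110),150)[:5]: print("wood",c.min(0),c.max(0),*rect(ray(p,c,30)))
for c in blobs((S<45)&(V>130),400)[:4]: print(" white",c.min(0),c.max(0),*rect(ray(p,c,60)))
cv2.imwrite("pics/w5.png",im[:,:,::-1])
E
```

```text
clock: 10.6
eef_pos: [543.8, 15.4, 253.2]
eef_rot: [-3.142, 0.001, -0.143]
wrist_force: [-0.6, -0.5, -0.4]
finger_gap: 46.4
finger_force: 0.0
[543.75918766  15.35118383 253.18765811]
wood [310  76] [327 226] [566.9  15.6] [ 19.5 179.2] 81.2
wood [442 247] [549 273] [ 397.2 -195.1] [144.2  14.7] 71.4
 white [255   0] [386 231] [602.2   7.2] [129.3 241.4] 81.8
 white [273 230] [369 294] [441.9  30.4] [119.5  85.2] 81.7
 white [618   0] [639  57] [ 650.6 -310.9] [56.4 20.4] 6.4
```

View pics/w5.png

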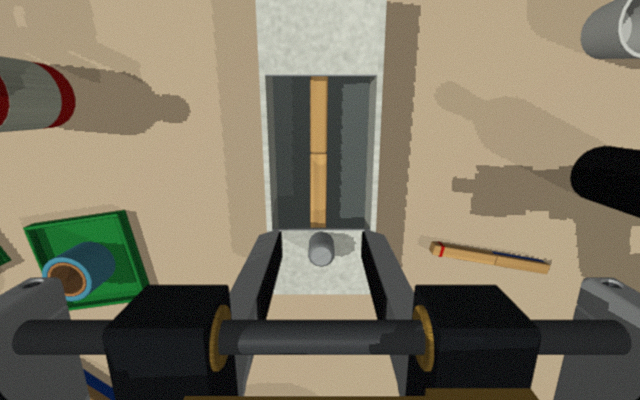

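The wrist view shows the opening clear, with the brush along columns 310-327 and its ends under both panels. The post is at (321,248). The tool can't tilt, so the plan has three steps:
1. Grip the brush near the head, lightly.
2. Shift it away from the post so the head clears the strip.
3. Lift, so the handle sags and the brush pivots in the pads.

```bash
python3 -m creep '[[0,[-3,-0.4,3],0.1],[0,[-3,-0.4,8],0.1],[0,[-3,-0.4,12],0.1],[0,[-3,-0.4,15],0.1],[0,[-3,-0.4,17],0.1],[0,[-3,-0.4,19],0.1],[0,[-3,-0.4,20.5],0.1],[0,[-3,-0.4,21.5],0.1],[0,[-3,-0.4,22.2],0.1],[0,[-3,-0.4,22.5],0.1],[0,[-3,-0.4,22.5],0.1],[0,[-3,-0.4,22.5],0.1]]'; python3 -m creep '[[-0.3,[0,0,0],0],[-0.5,[0,0,0],0],[-1,[0,0,0],0],[-1,[0,0,0],0],[-1,[0,0,0],0],[-1,[0,0,0],0],[-1,[0,0,0],0]]' 4
```

```text
clock: 11.85
eef_pos: [515.2, 22.5, 29.0]
eef_rot: [-3.142, -0.001, -0.154]
wrist_force: [-0.0, -0.2, 0.3]
finger_gap: 47.0
finger_force: 0.0
clock: 12.55
eef_pos: [514.9, 22.5, 28.6]
eef_rot: [-3.142, -0.0, -0.154]
wrist_force: [-1.0, -0.6, 3.3]
finger_gap: 20.2
finger_force: 4.0
```

```bash
python3 -m creep '[[-1,[0,0,-0.3],0],[-1,[0,0,-0.8],0],[-1,[0.7,0,-0.8],0],[-1,[1.4,0,-0.8],0],[-1,[2.1,0,-0.8],0],[-1,[2.8,0,-0.8],0],[-1,[3.4,0,-0.8],0],[-1,[4,0,-0.8],0],[-1,[4,0,-0.8],0],[-1,[4,0,-0.8],0]]';  python3 - <<'E'
from h import *
p,im=cam("scene")
a=cv2.resize(im[170:320,240:440],None,fx=3.5,fy=3.5,interpolation=cv2.INTER_CUBIC);b=cam("wrist")[1][50:310,180:460]
b=cv2.copyMakeBorder(b,0,a.shape[0]-b.shape[0],0,0,cv2.BORDER_CONSTANT)
c=np.hstack([a,b]);print(c.shape); c=cv2.resize(c,None,fx=.8,fy=.8);cv2.imwrite("pics/s6.png",c[:,:,::-1])
E
```

```text
clock: 13.55
eef_pos: [554.4, 16.4, 36.3]
eef_rot: [3.142, 0.0, -0.154]
wrist_force: [0.0, -0.5, -0.3]
finger_gap: 20.1
finger_force: 4.0
(525, 980, 3)
```

View pics/s6.png

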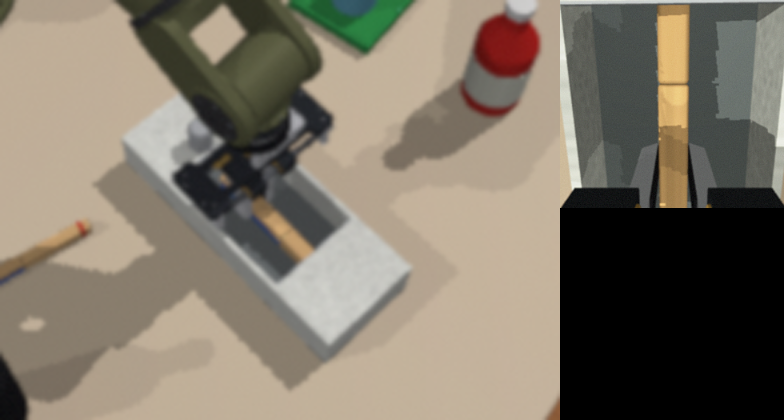

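The scene crop shows the brush dragged along with the gripper, the bottles and post undisturbed. I shift 20 mm more and then start lifting.

```bash
python3 -m creep '[[-1,[0.4,0,0],0],[-1,[0.8,0,0],0],[-1,[1.2,0,0],0],[-1,[1.6,0,0],0],[-1,[2,0,0],0],[-1,[2,0,0],0]]'; python3 -m creep '[[-1,[0,0,-0.5],0],[-1,[0,0,-1],0],[-1,[0,0,-1.5],0],[-1,[0,0,-2],0],[-1,[0,0,-2.5],0],[-1,[0,0,-3],0],[-1,[0,0,-3],0],[-1,[0,0,-3],0]]';  python3 - <<'E'
from h import *
p,im=cam("scene")
a=cv2.resize(im[150:300,240:440],None,fx=2.5,fy=2.5,interpolation=cv2.INTER_CUBIC);b=cam("wrist")[1][20:395,180:460]
c=np.hstack([a,b]);print(c.shape);cv2.imwrite("pics/s7.png",c[:,:,::-1])
E
```

```text
clock: 14.25
eef_pos: [573.9, 13.3, 35.9]
eef_rot: [3.141, 0.002, -0.154]
wrist_force: [-2.8, 0.4, -1.0]
finger_gap: 19.8
finger_force: 4.0
clock: 15.05
eef_pos: [574.2, 13.3, 66.5]
eef_rot: [-3.142, -0.0, -0.154]
wrist_force: [-1.1, 0.7, -0.1]
finger_gap: 20.1
finger_force: 4.0
(375, 780, 3)
```

View pics/s7.png

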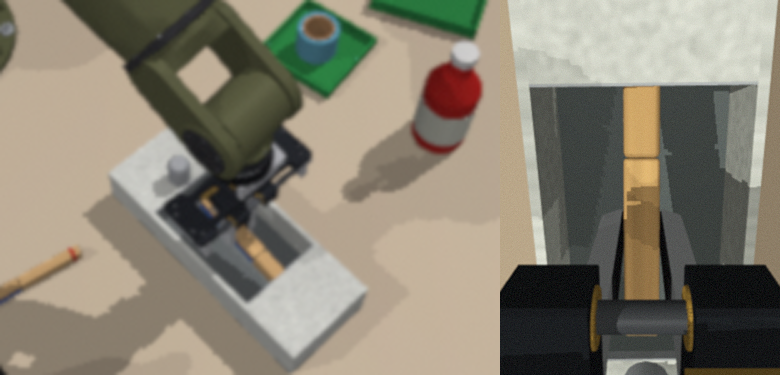

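The brush is pivoting: the head is up near the gripper (crop bottom) and the handle sits under the far panel. I keep lifting while coming back toward the post.

```bash
python3 -m creep '[[-1,[-0.3,0,-0.5],0],[-1,[-0.6,0,-1.1],0],[-1,[-1,0,-1.8],0],[-1,[-1.4,0,-2.3],0],[-1,[-1.8,0,-2.8],0],[-1,[-2.1,0,-3.4],0],[-1,[-2.4,0,-4.2],0],[-1,[-2.5,0,-5],0],[-1,[-2.5,0,-5.8],0],[-1,[-2.5,0,-6.5],0],[-1,[-2.5,0,-6.5],0]]';  python3 - <<'E'
from h import *
p,im=cam("scene")
a=cv2.resize(im[150:300,240:440],None,fx=2.5,fy=2.5,interpolation=cv2.INTER_CUBIC);b=cam("wrist")[1][20:395,180:460]
c=np.hstack([a,b]);cv2.imwrite("pics/s8.png",c[:,:,::-1])
E
```

```text
clock: 16.25
eef_pos: [550.0, 17.1, 132.6]
eef_rot: [-3.141, -0.002, -0.154]
wrist_force: [-0.4, -0.0, -0.8]
finger_gap: 20.1
finger_force: 4.0
```

View pics/s8.png

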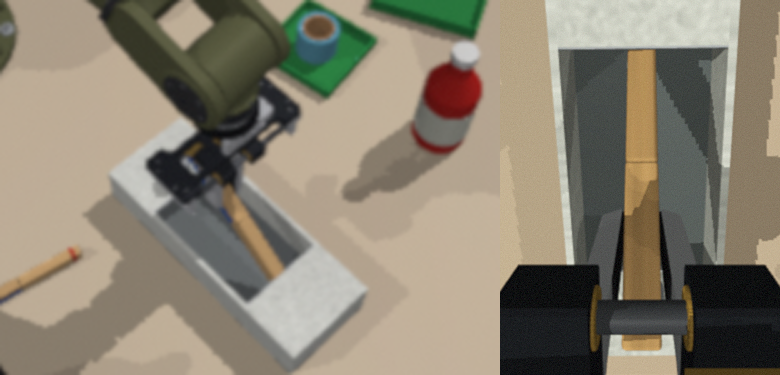

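The brush now slopes up out of the opening, head at the gripper. I've viewed 11 pictures, one over the allowance of 10, so from here on I check by numbers only. I draw it along its own axis, then straight up.

```bash
python3 -m creep '[[-1,[-0.6,0,-0.6],0],[-1,[-1.3,0,-1.3],0],[-1,[-2,0,-2],0],[-1,[-2.7,0,-2.8],0],[-1,[-3.4,0,-3.8],0],[-1,[-4,0,-5],0],[-1,[-4,0,-6],0],[-1,[-4,0,-7],0],[-1,[-4,0,-7],0]]'; python3 -m creep '[[-1,[0,0,-1],0],[-1,[0,0,-2.5],0],[-1,[0,0,-4],0],[-1,[0,0,-5.5],0],[-1,[0,0,-7],0],[-1,[0,0,-8.5],0],[-1,[0,0,-10],0],[-1,[0,0,-11.5],0],[-1,[0,0,-13],0],[-1,[0,0,-14],0],[-1,[0,0,-14],0],[-1,[0,0,-14],0]]' 6; python3 -m creep '[[-1,[0,0,0],0],[-1,[0,0,0],0],[-1,[0,0,0],0],[-1,[0,0,0],0],[-1,[0,0,0],0]]' 25;python3 - <<'E'
from h import *
# brush direction/low end: wood mask in wrist & scene; print extents
for n in("wrist","scene","top"):
    p,im=cam(n); hsv=cv2.cvtColor(im,cv2.COLOR_RGB2HSV);H,S,V=cv2.split(hsv)
    for c in blobs((H>6)&(H<25)&(S>90)&(V>90),60)[:7]: print(n,c.min(0),c.max(0),cv2.contourArea(c), c[c[:,1].argmin()],c[c[:,1].argmax()])
    for c in blobs(((H<4)|(H>175))&(S>150)&(V>80),5)[:4]: print(n,"red",c.mean(0).round(1),cv2.contourArea(c))
    print(n,"proj tcp",proj(p,manip.read_state()['eef_pos']).round())
    if n=="wrist": cv2.imwrite("pics/w9.png",im[:,:,::-1])
E
```

```text
clock: 17.25
eef_pos: [510.6, 23.3, 203.1]
eef_rot: [-3.141, -0.002, -0.154]
wrist_force: [0.6, 0.3, -0.6]
finger_gap: 20.0
finger_force: 4.0
clock: 18.45
eef_pos: [509.9, 23.3, 340.9]
eef_rot: [3.141, 0.001, -0.154]
wrist_force: [0.3, -0.5, -0.9]
finger_gap: 20.2
finger_force: 6.0
clock: 18.95
eef_pos: [509.9, 23.3, 341.4]
eef_rot: [3.142, 0.0, -0.154]
wrist_force: [-0.7, -0.7, -0.4]
finger_gap: 19.9
finger_force: 25.0
wrist [303  56] [340 319] 8131.0 [318  56] [306 319]
wrist [416 198] [519 225] 842.0 [423 198] [513 225]
wrist [ 94 216] [125 244] 672.5 [102 216] [110 244]
wrist [301 355] [341 370] 587.0 [301 355] [305 370]
wrist [127 355] [173 386] 470.0 [127 355] [173 386]
wrist [308  41] [334  50] 210.5 [312  41] [308  50]
wrist [362 306] [372 361] 168.0 [363 306] [370 361]
wrist red [29.  66.9] 2091.0
wrist red [321.7  53.4] 112.5
wrist proj tcp [[322. 255.]]
scene [365   0] [639 399] 59896.0 [436   0] [384 399]
scene [ 0 93] [ 88 191] 2314.0 [ 7 93] [ 73 191]
scene [ 14 209] [ 76 265] 767.0 [ 60 209] [ 23 265]
scene [319 172] [351 224] 363.5 [319 172] [344 224]
scene [  0 167] [ 36 202] 353.5 [  0 167] [ 29 202]
scene [329   0] [336  48] 302.5 [329   0] [333  48]
scene [  0 383] [ 22 399] 240.5 [ 11 383] [  0 399]
scene red [420.6 186.1] 332.5
scene red [412.8 208.2] 13.5
scene proj tcp [[319. 177.]]
top [0 7] [639 206] 36139.5 [0 7] [108 206]
top [ 14 307] [101 391] 6348.0 [ 17 307] [ 89 391]
top [167 348] [250 399] 3750.5 [173 348] [167 399]
top [216 240] [263 302] 495.0 [221 240] [256 302]
top [623 380] [639 399] 240.0 [623 380] [626 399]
top [390 216] [427 233] 137.5 [390 216] [426 233]
top [500 385] [507 399] 79.5 [501 385] [501 399]
top red [255.7 134.4] 146.0
top proj tcp [[351. 161.]]
```

Both views see the handle end: wrist around (321,41), with the red band at (322,53), and scene around (347,222). I triangulate its height.

```bash
python3 - <<'E'
from h import *
from scipy.optimize import least_squares
pw,ps=manip.camera_params("wrist"),manip.camera_params("scene")
s=manip.read_state();print(s['eef_pos'],s['finger_gap'])
f=lambda X:np.r_[proj(pw,X)[0]-[321,41],proj(ps,X)[0]-[347,222]]
r=least_squares(f,[560,15,200]);print(r.x.round(1),r.fun.round(1),"len to grip",np.linalg.norm(r.x-s['eef_pos']))
E
```

```text
[509.92275432  23.29654465 341.44941005] 19.44415697727965
[630.6   4.3 263.8] [ 0.7  0.5  3.6 -0.4] len to grip 144.78188318051707
```

The handle end is at z ≈ 264 mm, 200 mm above the caddy top. The grip is steady at 25 N, and the roll was last seen upright in the tray. I'm handing in.

```bash
python3 -m creep '[[-1,[0,0,0],0],[-1,[0,0,0],0],[-1,[0,0,0],0]]'; python3 -c "
from cell import manip
print(manip.sign_off())"
```

```text
clock: 19.4
eef_pos: [509.9, 23.3, 341.5]
eef_rot: [-3.142, -0.0, -0.154]
wrist_force: [0.5, -0.5, -1.0]
finger_gap: 19.8
finger_force: 25.0
the job is handed in; nothing more can be done
None
```

I handed the job in at 19.4 s: the roll stands upright in the smaller green tray, and the brush is held still, its lowest end about 200 mm above the caddy's top; I viewed 11 pictures, one over the limit of 10.

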